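# Drive out the stuck pivot pin of a folding shelf bracket

## Robot

A 6-joint arm with a two-finger parallel gripper is mounted at the origin on the work surface. World frame = base frame: x ahead of the robot, y to its left, z up, the work surface at z = 0. Lengths are in m, angles in rad, forces in N, time in s.
With the tool pointing down it reaches from about 0.375 to 0.925 m from the base axis. Payload 5.7 kg.
Tool frame: the origin (TCP) lies midway between the tips of the shut fingers; the grasp point (between the pads) lies 19 mm behind it; z points along the fingers, y is the line along which they close (so a half turn about z gives the same grasp; the last joint's range is limited). The gripper opens to 88 mm and grips with 3 to 60 N. Pads are 20 mm wide; open, the fingers measure 115 mm over their backs; the gripper's body (75 mm by 178 mm) begins 61 mm behind the grasp point.
Start: joints at [1.091, 0.359, 1.51, -0, 1.272, -0.115], TCP at [0.214, 0.56, 0.223] pointing down, gripper open.
Joint ranges: [-2.97, 2.97], [-1.01, 2.36], [0.21, 2.38], [-0.96, 4.11], [0.2, 2.71], [-2.98, 2.98]. Speed limits (rad/s): [2.39, 2.39, 3.14, 3.14, 3.14, 3.14].

## Interface

Orientations are given as a unit quaternion [x, y, z, w].
In Python, from bench import move_ptp, servo_line, goto_joints, move_gripper, sleep, inverse_kinematics, capture, PlanningError, close_job, spot_in, silhouettes, current_clock, current_joint_pos, current_qvel, current_joint_torque, current_position, current_orientation, current_force, current_torque, current_finger_gap, current_grip_force gives the robot as it stands. Calls block until the motion is done:
- move_ptp(position, orientation): joint-space move of the TCP to a pose.
- servo_line(position, orientation=None, rate=0.15, contact_N=None): straight line of the TCP; orientation=None keeps the orientation; rate is the mean speed in m/s. With contact_N (N) it stops when the force on the tool has changed by that much, and returns True; else False.
- goto_joints(angles): joint-space move.
- move_gripper(opening): finger opening in m; the grip force is fixed at half the most; returns when the fingers have stopped.
- sleep(seconds).
- inverse_kinematics(position, orientation): joint angles nearest the present ones, or None.
- capture(name): name is "side" or "top" or "wrist"; returns a dict with "image" (480x640x3 uint8, blue, green, red), "range_z" (480x640 float32, m along the optical axis (not along the pixel's ray), 0 where there is no reading), "intrinsics" (3x3 intrinsics, pixels), "R" (3x3) and "t" (3): a world point X has camera coordinates R X + t. Camera axes: x right, y down, z forward; pixel columns grow to the right and rows downward; lengths in m; the calibration is good to about 2 mm. A picture is of the moment at which its call begins.
A pose or a line that the arm cannot do raises PlanningError and nothing moves.
- close_job(): hands the job in; it is judged then, once.
Trained networks look in the newest picture that a camera, given by its name, has taken for a name from the list of things; names that differ only in an ending like _2 or _b are one class to them, and where a whole thing is asked for, a point or a joint stands for the part that bears it (a point fixed in the world has none). Each returns a list of dicts, best first, with "conf" (0 to 1); they miss things now and then, are a little off and sometimes report something else, mostly with a low value. They report only what shows in the picture. A call takes as long as a camera call. They do not tell look-alikes from the thing itself.
- spot_in(camera, query): "xy" ([column, row] in pixels, amid what is visible of it).
- silhouettes(camera, query): "region" (480x640 bool, what is visible of it) and "xy" ([column, row] in pixels, amid what is visible of it).
Readings, each from a call of its own:
- current_clock(): time.
- current_joint_pos(): joint angles.
- current_qvel(): joint speeds.
- current_joint_torque(): joint torques, N m.
- current_position(): TCP position.
- current_orientation(): TCP orientation.
- current_force(): force on the tool from outside, world axes, zero at the start.
- current_torque(): the same for the moment, N m.
- current_finger_gap(): finger opening in m.
- current_grip_force(): force on a finger pad.
Only numpy, scipy, OpenCV 4.12 (cv2) and the standard library are available. Lean on these libraries where they do the work, as an engineer would, in place of code of your own. Each camera call takes 0.05 s, during which the arm holds its last target. There are 200 camera calls.

## Task

The pivot pin of the folding shelf bracket clamped on the bench block is stuck. Take the slim drift punch out of the punch rack, feel for the pin's sunken upper end with its nose and, without ever bearing hard on the bracket or the pin, drive the pin down until its whole length is out of the underside of the bracket; then stand the punch back upright in the rack hole it came from. Leave the other punches and everything else where they are.

Things in the scene. Friction and masses are not known exactly. Their poses are not given: they have to be found in the camera images.
- fixture: Plywood work-holding board, 250 x 280 x 12 mm, fixed, with a square steel bench block (70 x 70 mm, top 57 mm above the table), two wooden packers and a toggle clamp. It carries the folding shelf bracket. Origin: on the axis of the block's 26 mm through hole, at table level, z up; the board reaches from -73 to 177 mm along its x and -78 to 202 mm along its y.
- block_hole (a point): Mouth of the block's hole, 57 mm up. Over it lies, on its side, a white powder-coated steel folding shelf bracket, 26 mm thick (57 to 83 mm above the table), opened to a right angle: wall leg along the board's +y (185 mm), arm along +x (156 mm). Their pivot corner, over the hole, has an upright bore, 10.5 mm diameter, through all 26 mm.
- cheek_level (a point): Point on the block hole's axis level with the bracket's flat upper cheek (32 x 32 mm, 83 mm up). The bracket was laid on by hand, then clamped: its bore's axis may be up to 6 mm off this point along the board's x and also along its y; feel for it. Off the bore the punch stops at 83 mm, over it on the pin, 2.5 to 4.5 mm lower. More than 45 N from the punch on bracket or pin bruises them.
- clamp (a point): Top of the toggle clamp's foot on the bracket's leg, 165 mm along the board's +y from the block's hole, 103 mm above the table; its lever reaches 112 mm up, towards the board's +x. Leave it clamped.
- pin (a joint): How far (m) the steel pivot pin (9.8 mm diameter, 23.5 mm long, 12 mm head underneath) is driven down. At 0 its flat upper end is 80.5 mm above the table, 2.5 mm below the cheek; starts at 0 to 0.002. Out of the bracket from 0.0235; stops on the board at 0.041. Resists with 12 N plus 120 N per m/s, stays where left, in the block's hole.
- rack: The wooden punch rack, fixed: 60 mm (its x) by 190 mm (its y), base board 8 mm thick, upper board on end posts 62 to 72 mm above the table with three 22 mm holes at -50, 0 and 50 mm along its y; open between. Origin: centre of its underside; z up. A punch stands nose down on the base board in each hole; which is where varies.
- punch: The slim drift punch to use, dark steel, 132 mm long, about 120 g: round flat-ended nose, 8 mm diameter, 46 mm long, a short cone to 52 mm, then a straight octagonal shank, 14 mm across flats (two flats face along its x, two along its y), up to 132 mm. Slimmest of the three. Origin: centre of the nose's flat end (8 mm above the table in the rack); z runs to the struck end (up).
- thick_punch: A thick drift punch, 140 mm long, octagonal shank 18 mm, nose 14 mm: too thick for the bore. Leave it standing. Origin: centre of its nose end, z to its struck end.
- starter_punch: A short starter punch, 120 mm long, octagonal shank 18 mm, tapering over 45 mm to a 7 mm end: it would jam in the bore. Leave it standing. Origin: centre of its nose end, z to its struck end.
- tin_low: The lower polish tin of a stacked pair, 76 mm diameter, 26 mm high. Origin: centre of its underside. Leave alone.
- tin_top: The upper polish tin of the pair, 70 mm diameter, 24 mm high. Origin: centre of its underside. Leave alone.
- ashtray: Empty glass ashtray, 112 mm diameter, 34 mm high. Origin: centre of its underside. Leave alone.
- scraper: Blue silicone shoe scraper lying flat, 133 mm long along its x, 55 mm wide, 16 mm high. Leave alone.
- brush: Shoe brush, 160 mm along its x, 50 mm wide, 46 mm high, lying bristles down. Leave alone.
Things that resemble listed ones, but are neither listed nor needed, are in the scene too. Several things have the shape of the rack; the one meant has the colours described above.

How it is judged:
On the way, in this order (a step that is already met when the one before it is completed fails the run):
1. the slim punch is lifted clear of the rack (z of punch in the frame of rack above 0.078 m), for 0.1 s.
2. the pin is driven out below the bracket by the slim punch's nose in the bore (value of joint pin above 0.0235 m and z of punch in the frame of fixture below 0.065 m and horizontal distance between punch and fixture below 0.012 m), for 0.05 s.
At the end, for the whole second after the job is handed in: The pin is driven at least 23.5 mm down, so that its upper end is below the bracket's underside; the slim punch stands released, at rest and upright (within 0.12 rad) in the hole it came from, nose within 12 mm of where it first stood (value of joint pin above 0.0235 m and distance of punch from where it was at the start of the episode below 0.012 m and angle between punch's own z axis and vertical below 0.12 rad and linear speed of punch below 0.02 m/s); the robot touches nothing.
It fails at once if the punch bears on the bracket, the pin or the block with more than 45 N (contact force between punch and fixture above 45 N).
It fails at once if another punch is pulled out, shifted or tipped (distance of any of thick_punch, starter_punch from where it was at the start of the episode above 0.015 m or angle between any of thick_punch, starter_punch's own z axis and vertical above 0.2 rad).
It fails at once if the tins, the ashtray, the scraper or the brush are shifted by more than 20 mm (distance of any of tin_low, tin_top, ashtray, scraper, brush from where it was at the start of the episode above 0.02 m).
It also fails if it takes over 72 s, if anything falls off the work surface, if the arm or the gripper's body presses on something with over 40 N, if the wrist force passes 120 N, or if a joint passes its speed limit or range.

## Working session

There is one attempt and no reset: what is moved stays moved. The work goes in short steps, each a Python script; the robot and the scene stay as the last script left them, time stands still between calls to the robot, and variables do not carry over. Pictures are saved under pics/ and viewed, at most 10 in all, crops included, and the job is handed in when it is done.

```bash
mkdir -p pics; ls; cat > h.py <<'E'
import numpy as np, cv2
from bench import *
def world(c,u,v,z=None):
    """pixel -> world by depth (z=None) or by plane at height z"""
    K,R,t=map(np.asarray,(c["intrinsics"],c["R"],c["t"]))
    ray=np.linalg.inv(K)@np.array([u,v,1.0])
    C=-R.T@t; d=R.T@ray
    s=c["range_z"][int(round(v)),int(round(u))] if z is None else (z-C[2])/d[2]
    return C+s*d
def cloud(c):
    K,R,t=map(np.asarray,(c["intrinsics"],c["R"],c["t"]))
    v,u=np.mgrid[:480,:640]; Z=c["range_z"]
    P=np.stack([(u-K[0,2])/K[0,0]*Z,(v-K[1,2])/K[1,1]*Z,Z],-1)
    return (P-t)@R
E
python3 - <<'E'
from h import *
for n in("top","side"):
    c=capture(n); cv2.imwrite(f"pics/{n}0.png",c["image"])
    print(n,np.round(c["intrinsics"],1).tolist(),np.round(-np.array(c["R"]).T@c["t"],3), np.round(c["R"],2).tolist())
    for q in("rack","fixture","punch","thick_punch","starter_punch"):
        print(q,[(round(d["conf"],2),np.round(d["xy"]).tolist(),np.round(world(c,*d["xy"]),3).tolist()) for d in spot_in(n,q)[:4]])
print(current_clock())
E
```

```text
pics
top [[594.8, 0.0, 307.2], [0.0, 594.8, 237.8], [0.0, 0.0, 1.0]] [ 0.299 -0.08   1.487] [[-0.01, -1.0, 0.01], [-0.99, 0.01, -0.11], [0.11, -0.01, -0.99]]
rack [(0.87, [198.0, 300.0], [0.318, 0.17, 0.002]), (0.83, [393.0, 209.0], [0.53, -0.308, 0.073]), (0.64, [406.0, 360.0], [0.166, -0.339, 0.009]), (0.57, [475.0, 270.0], [0.384, -0.519, 0.008])]
fixture [(0.88, [216.0, 176.0], [0.628, 0.128, 0.012])]
punch [(0.57, [381.0, 212.0], [0.525, -0.28, 0.057])]
thick_punch [(0.62, [421.0, 198.0], [0.542, -0.36, 0.146])]
starter_punch [(0.43, [398.0, 206.0], [0.528, -0.31, 0.128]), (0.43, [372.0, 281.0], [0.36, -0.261, 0.006]), (0.4, [314.0, 266.0], [0.397, -0.118, 0.023])]
side [[447.6, 0.0, 317.9], [0.0, 447.6, 233.7], [0.0, 0.0, 1.0]] [ 0.357 -0.936  0.706] [[0.99, -0.12, -0.0], [-0.07, -0.58, -0.81], [0.1, 0.8, -0.59]]
rack [(0.93, [185.0, 342.0], [0.181, -0.364, 0.066]), (0.86, [255.0, 204.0], [0.315, 0.093, 0.071]), (0.85, [308.0, 412.0], [0.391, -0.532, 0.068]), (0.7, [372.0, 326.0], [0.528, -0.372, 0.072])]
fixture [(0.75, [446.0, 339.0], [0.668, -0.398, 0.046]), (0.73, [368.0, 208.0], [0.634, 0.132, 0.007])]
punch [(0.7, [359.0, 276.0], [0.52, -0.274, 0.113]), (0.63, [369.0, 325.0], [0.524, -0.368, 0.071])]
thick_punch []
starter_punch [(0.84, [369.0, 294.0], [0.53, -0.324, 0.107])]
0.6
```

View pics/top0.png

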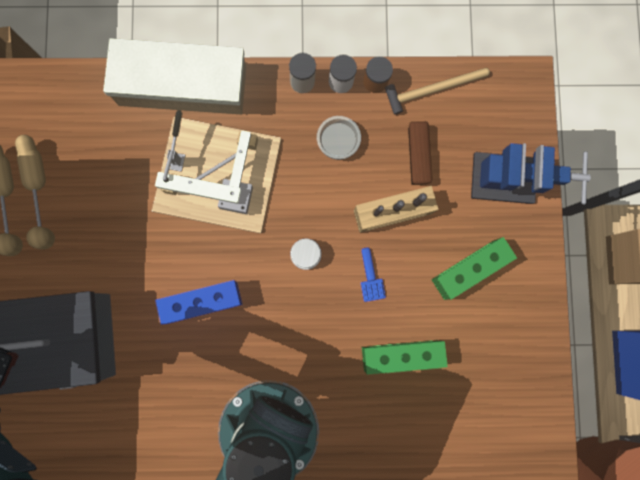

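View pics/side0.png

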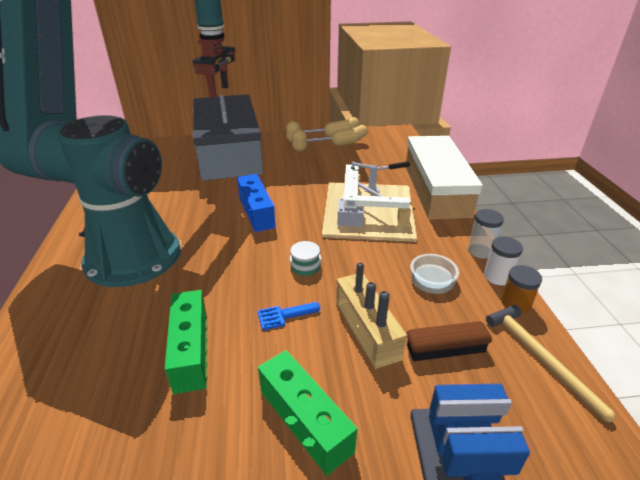

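The wooden rack is at top (397,208), with punches at (378,211), (398,206) and (420,200). The rack shapes at (198,300), (475,270) and (406,360) are blue or green decoys. The fixture board is centred at about (217,174) and the bracket's pivot corner at (237,195). The slim punch looks like the left one, top (378,211), side (360,272). I'll fit the geometry next and confirm with an enlarged crop.

```bash
python3 - <<'E'
from h import *
from scipy.spatial.transform import Rotation as Ro
c=capture("top"); P=cloud(c).reshape(-1,3)
def rect(lo,hi,zl,zh,name):
    m=((P>[*lo,zl])&(P<[*hi,zh])).all(1); Q=P[m]
    r=cv2.minAreaRect((Q[:,:2]*1000).astype(np.float32)); print(name,len(Q),np.round(r[0],1),np.round(r[1],1),round(r[2],2),"z",np.median(Q[:,2]).round(4)); return r
rk=rect((.47,-.43),(.59,-.19),.066,.080,"rack")
fx=rect((.45,-.05),(.82,.30),.006,.022,"board")
Q=P[((P>[.47,-.43,.1])&(P<[.59,-.19,.16])).all(1)]
for s in range(3):
    pass
n,l=cv2.connectedComponents(np.uint8(((P>[.47,-.43,.095])&(P<[.59,-.19,.17])).all(1)).reshape(480,640)*255)
for i in range(1,n):
    q=P[(l==i).ravel()]; print(len(q),np.round(q.mean(0),4),q[:,2].max().round(3))
big=[cv2.resize(c["image"][180:240,345:450],None,fx=5,fy=5,interpolation=cv2.INTER_CUBIC)]
s=capture("side"); big.append(cv2.resize(s["image"][250:370,325:425],None,fx=2.5,fy=2.5))
cv2.imwrite("pics/crop1.png",np.hstack(big))
E
```

```text
rack 1593 [ 535.4 -318. ] [ 61.3 192. ] 14.3 z 0.0717
board 7404 [634.9 124.2] [366.7 348.2] 0.09 z 0.0113
96 [ 0.5452 -0.3635  0.1328] 0.15
74 [ 0.5337 -0.316   0.1196] 0.13
52 [ 0.5212 -0.2674  0.1287] 0.142
```

View pics/crop1.png

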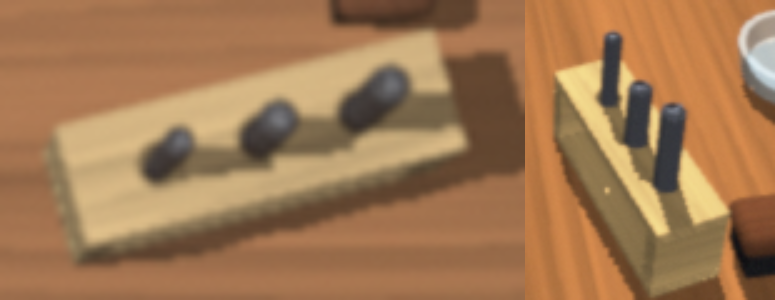

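```bash
python3 - <<'E'
from h import *
from scipy.spatial.transform import Rotation as Ro
c=capture("top"); P=cloud(c)
r=silhouettes("top","fixture")[0]["region"]
m=cv2.morphologyEx(np.uint8(r),cv2.MORPH_OPEN,np.ones((5,5)))>0
for nm,k in (("board",m&(P[...,2]<.02)&(P[...,2]>.005)),("cheek",r&(abs(P[...,2]-.083)<.006))):
    q=P[k]; b=cv2.minAreaRect((q[:,:2]*1000).astype(np.float32)); print(nm,len(q),np.round(b[0],1),np.round(b[1],1),round(b[2],2), np.median(q[:,2]))
q=P[m&(P[...,2]<.02)&(P[...,2]>.005)]
a=np.radians(14.3); 
# tool down, y axis along rack x
Y=np.array([np.cos(a),np.sin(a),0]);
for s in(1,-1):
    y=s*Y; z=np.array([0,0,-1.]); x=np.cross(y,z)
    qd=Ro.from_matrix(np.c_[x,y,z]).as_quat(); print(s,np.round(qd,4).tolist())
    j=inverse_kinematics([.5212,-.267,.25],qd); print(None if j is None else np.round(j,3))
print(current_orientation())
E
```

```text
board 7151 [634.3 125.9] [280.2 250.3] 77.96 0.011099228861767023
cheek 1566 [652.5 148.9] [199.2 174.3] 79.98 0.08148433111832164
1 [0.6136, 0.7896, 0.0, 0.0]
[-0.591  0.315  1.506 -0.     1.32  -0.841]
-1 [0.7896, -0.6136, 0.0, -0.0]
[-0.591  0.315  1.506 -0.     1.32   2.301]
[ 1.81399491e-01  9.83409489e-01 -3.07239017e-05  5.01343984e-06]
```

The left punch, crop (165,153) or top (378,211), is the narrowest. Its top is 142 mm up, against 140 mm for the slim punch, 148 for the thick and 128 for the starter, so it is the slim one. The right one is thickest and the middle one shortest. Next, a wrist look from above.

```bash
cat >> h.py <<'E'
from scipy.spatial.transform import Rotation as Ro
def quat(a):
    """tool down, closing axis at world yaw a"""
    y=np.array([np.cos(a),np.sin(a),0]); z=np.array([0,0,-1.])
    return Ro.from_matrix(np.c_[np.cross(y,z),y,z]).as_quat()
QR=quat(np.radians(14.3)); PX=np.array([.5235,-.2695])
E
python3 - <<'E'
from h import *
move_ptp([*PX,.25],QR); print(current_clock())
c=capture("wrist"); cv2.imwrite("pics/w1.png",c["image"])
np.savez("w1.npz",**c)
P=cloud(c); k=(P[...,2]>.136)&(P[...,2]<.146)&(np.hypot(P[...,0]-PX[0],P[...,1]-PX[1])<.02)
q=P[k]; print(len(q), q.mean(0) if len(q) else 0, cv2.minAreaRect((q[:,:2]*1000).astype(np.float32)) if len(q) else 0)
K,R,t=c["intrinsics"],c["R"],c["t"]
print("cam",-R.T@t)
for p in ([*PX,.14],):
    x=K@(R@np.array(p)+t); print(x[:2]/x[2])
E
```

```text
3.9
190 [ 0.52352432 -0.26641246  0.13751317] ((523.867431640625, -266.55303955078125), (12.952991485595703, 13.870599746704102), 13.949692726135254)
cam [ 0.50358168 -0.19158511  0.41181756]
[324.25941126 235.65219717]
```

View pics/w1.png

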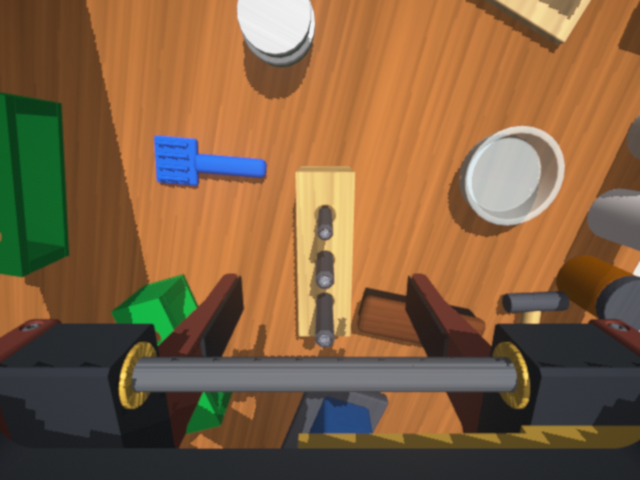

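The wrist view shows the three punches in line. The slim one's struck end is at (325,232), close to the predicted pixel, and its flats align with the rack. I'll grasp it.

```bash
python3 - <<'E'
from h import *
p=np.array([.5237,-.268])
servo_line([*p,.15],QR,rate=.2)
print(servo_line([*p,.094],rate=.1,contact_N=8))
print("g",current_position(),current_force())
move_gripper(0.0)
print(current_finger_gap(),current_grip_force(),current_force())
print(servo_line([*p,.20],rate=.12), current_finger_gap(),current_force(),current_clock())
c=capture("side"); cv2.imwrite("pics/s2.png",c["image"][200:380,280:460].repeat(3,0).repeat(3,1))
E
```

```text
False
g [ 0.5241641  -0.26833656  0.09459219] [ 0.40180585 -0.50260844 -0.16380125]
0.014199244406782536 29.998602418709197 [-0.10974789 -0.85463209 -0.56393062]
False 0.013521401482772517 [ 0.44576533  0.42734966 -1.12178349] 7.4667
```

View pics/s2.png

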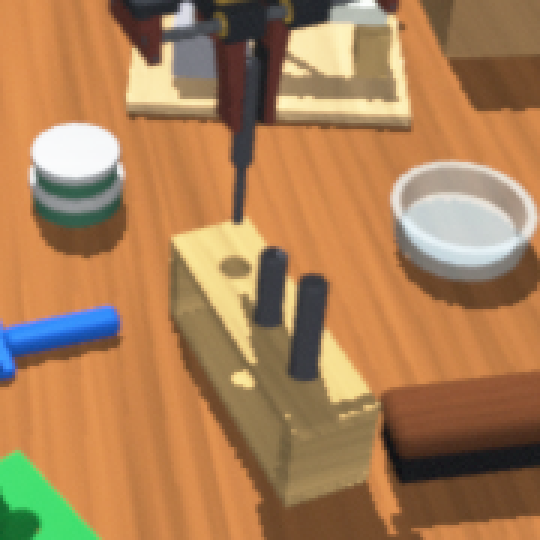

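The punch is held upright with its nose about 87 mm below the TCP. Moving over the cheek for a close wrist look.

```bash
cat >> h.py <<'E'
HOLE=np.array([.5705,.0761]); DZ=.0866
FX=np.array([np.cos(np.radians(-12.04)),np.sin(np.radians(-12.04))]); FY=np.array([-FX[1],FX[0]])
E
python3 - <<'E'
from h import *
move_ptp([*HOLE,.215],QR); print(current_position(),current_force(),current_clock())
c=capture("wrist"); np.savez("w2.npz",**c)
K,R,t=c["intrinsics"],c["R"],c["t"]
for p in ([*HOLE,.083],[*HOLE,current_position()[2]-DZ]):
    x=K@(R@np.array(p)+t); print(x[:2]/x[2])
x=K@(R@np.array([*HOLE,.083])+t); u,v=(x[:2]/x[2]).astype(int)
cv2.imwrite("pics/w2.png",cv2.resize(c["image"][v-70:v+70,u-90:u+90],None,fx=4,fy=4,interpolation=cv2.INTER_CUBIC)); print(u-90,v-70)
E
```

```text
[0.5706722  0.07509243 0.21486601] [-0.08533951 -0.00338201 -2.10931483] 8.825
[324.9404956  227.01984264]
[325.03099901 241.99203691]
234 157
```

View pics/w2.png

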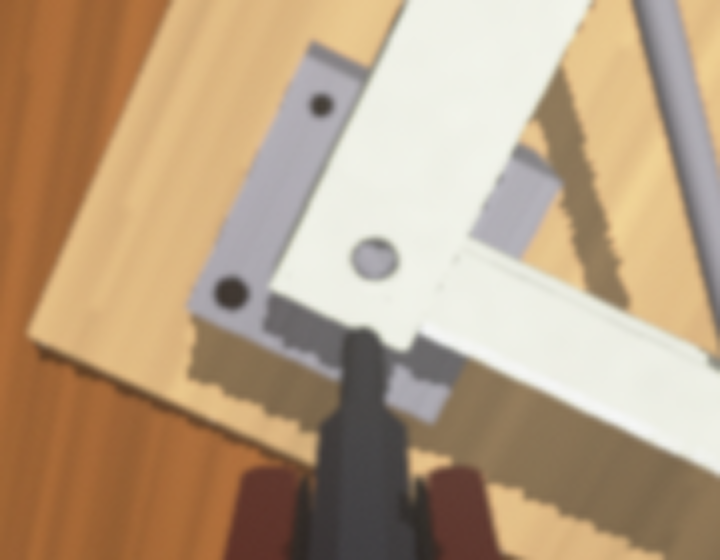

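The wrist crop shows the bore as a grey disc in the white cheek at crop (375,258), which is image (327.7,221.5). The nose tip is at about crop (362,338), image (324.5,241.5), matching the predicted (325.0,242.0). So I'll target the bore from its pixel and probe.

```bash
cat >> h.py <<'E'
def probe(xy,N=6):
    """lower the nose at xy from above until contact; nose z"""
    z=current_position()[2]
    hit=servo_line([*xy,.083-.010+DZ],rate=.02,contact_N=N)
    p=current_position(); return hit,p[2]-DZ,p[:2],current_force()
E
python3 - <<'E'
from h import *
c=dict(np.load("w2.npz"))
g=c["image"].astype(int).sum(2)[205:237,310:345]
m=np.uint8(g<640); n,l,s,ce=cv2.connectedComponentsWithStats(m); print(s.tolist(),np.round(ce+[310,205],1).tolist())
b=world(c,327.75,221.6,z=.083); n=world(c,324.5,241.5,z=.2149-DZ); print(b,n)
act=current_position()
t=act[:2]+(b-n)[:2]; print("bore",t,(b[:2]-HOLE)@FX,(b[:2]-HOLE)@FY)
np.save("t.npy",t)
servo_line([*t,.083+DZ+.006],rate=.08); print(current_position(),current_force())
print(probe(t)); print(current_clock())
E
```

```text
[[0, 0, 35, 32, 964], [0, 0, 3, 6, 12], [11, 11, 13, 12, 124], [0, 28, 8, 4, 20]] [[327.5, 220.3], [310.7, 206.8], [327.2, 221.3], [312.5, 235.0]]
[0.57172025 0.08168287 0.083     ] [0.56999463 0.07639604 0.1283    ]
bore [0.57245371 0.08010732] 2.8856481724188394e-05 0.005714595043576319
[0.57257119 0.07998037 0.17551544] [ 0.16302447 -0.44792376 -0.73536193]
(True, np.float64(0.07729144646790799), array([0.57252428, 0.08012333]), array([ 0.10645405, -0.32397841,  2.20578935]))
10.1167
```

The nose stopped about 5 mm below cheek level, so it is on the pin in the bore. Driving gently.

```bash
python3 - <<'E'
from h import *
t=np.load("t.npy")
for z in (.072,.066,.060,.054,.048):
    h=servo_line([*t,z+DZ],rate=.015,contact_N=28)
    print(h,np.round(current_position(),4),np.round(current_force(),1),round(current_finger_gap(),4),current_clock())
    if h: break
E
```

```text
False [0.5728 0.0801 0.1597] [-1.2 -0.3  9.6] 0.0136 10.5917
False [0.5728 0.0801 0.1538] [-2.2 -0.1 10.4] 0.0139 11.1417
False [0.5728 0.0801 0.1478] [-1.3 -0.3 10.4] 0.0137 11.6917
False [0.5728 0.0801 0.1417] [-3.1  0.5 10.6] 0.014 12.2417
False [0.5728 0.0801 0.1357] [-2.2  0.1  9.6] 0.0143 12.7917
```

```bash
python3 - <<'E'
from h import *
t=np.load("t.npy")
print(servo_line([*t,.2149],rate=.08,contact_N=20),current_position(),current_force())
c=capture("wrist"); np.savez("w3.npz",**c)
cv2.imwrite("pics/w3.png",cv2.resize(c["image"][157:297,234:414],None,fx=4,fy=4,interpolation=cv2.INTER_CUBIC)); print(current_clock())
E
```

```text
False [0.57198653 0.08010376 0.21426375] [-0.44750178  0.30447155 -1.35576523]
13.9917
```

View pics/w3.png

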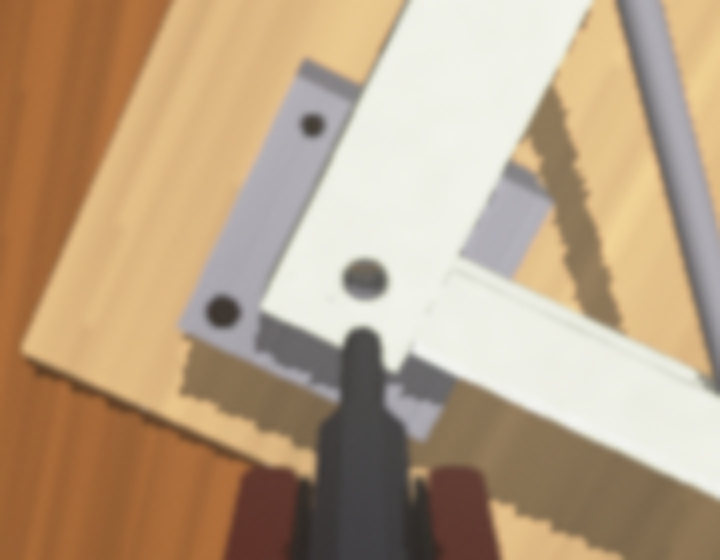

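The bore now looks dark and deep at crop (365,279). The nose is at the same place in the view, (362,335), so there was no slip in the grip, and the nose reached about 49 mm, putting the pin about 30 mm down. Returning the punch.

```bash
python3 - <<'E'
from h import *
p=[.5239,-.2682]
move_ptp([*p,.215],QR); print(current_position())
servo_line([*p,.165],rate=.1,contact_N=8)
print(servo_line([*p,.088],rate=.03,contact_N=5),current_position(),current_force())
move_gripper(.05); print(current_finger_gap())
sleep(.3)
print(servo_line([*p,.19],rate=.1,contact_N=8),current_position(),current_force())
sleep(.5)
c=capture("wrist"); a=c["image"][130:380,200:450]
s=capture("side")["image"][230:370,300:440]
cv2.imwrite("pics/end.png",np.hstack([cv2.resize(a,(390,390)),cv2.resize(s,(390,390))]))
P=cloud(c); q=P[(P[...,2]>.125)&(P[...,2]<.146)&(np.hypot(P[...,0]-.5237,P[...,1]+.267)<.02)]
print(len(q),q.mean(0),current_clock())
E
```

```text
[ 0.52418    -0.26713108  0.21490105]
True [ 0.52395844 -0.26823673  0.09391001] [-0.14694016  0.0866781   5.90082984]
0.049809197896582724
False [ 0.52341856 -0.26788876  0.18928469] [-0.1720142  -0.45843791 -0.17995115]
423 [ 0.52288713 -0.26565209  0.13580395] 20.8167
```

View pics/end.png

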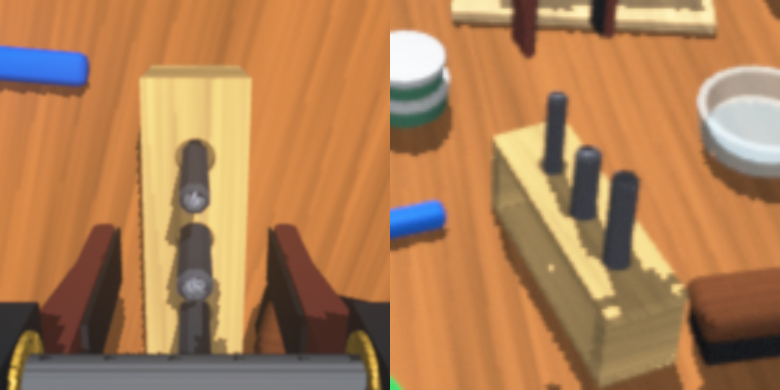

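The slim punch stands upright in its own hole at (195,190) and the other punches are untouched. The touchdown height, within 1 mm of the grasp height, rules out slip during the drive.

```bash
python3 -c "
from h import *
print(close_job())"
```

```text
the job is handed in; nothing more can be done
None
```

I drove the pin about 30 mm down (estimated from the punch's lowest point; 23.5 mm needed), stood the slim punch back upright in its own rack hole, and handed the job in at about 21 s; no verdict came back.

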